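# Find the key that opens the cash drawer

## Task

Open the shop's cash drawer with its key: the three brass keys standing in the wooden block look alike and only one of them turns the lock, a quarter turn clockwise, so try them one after another without forcing any. Put every key that does not turn back into the block, and leave the right one turned in the lock with the drawer sprung open. Do not knock the card terminal, books, china dog or candle about.

Things in the scene. Friction and masses are not known exactly. Their poses are not given: they have to be found in the camera images.
- cash_drawer: Dark steel case of the cash drawer, fixed to the counter, place and yaw vary: 320 mm deep (x), 330 mm wide (y), 98 mm high. Origin under its centre, z up; the drawer's front looks to its -x. The lock, a 60 mm square bright steel plate, lies flat in its top near the front right corner: 100 mm from the centre along -x and 100 mm along -y.
- keyhole (a point): Centre of the keyhole on top of the lock plate, 100 mm above the counter; axes as the case's. A vertical slot along x, 35 x 9 mm, 12 mm wide in the middle, through the 6 mm plate. A key goes in from above, bit along the slot (either way round), until its collar rests on the plate; only then can it turn. A turned key cannot be lifted out until turned back.
- lock (a joint): How far the lock has turned (rad): 0 locked, limit 1.6, clockwise seen from above. The right key has about 6 degrees of play before the lock follows and turns with about 0.15 N m. A wrong key stops hard after about 10 degrees: beyond 15 degrees it only bends against over 1 N m, and past 20 degrees it is being forced. From about 1.1 on the drawer is free. The lock stays where it is left.
- drawer (a joint): How far the drawer has come out of the case's front (m): 0 shut, 0.08 sprung fully open. A spring of about 2 N pushes it out towards the case's -x as soon as the lock lets go; it needs no pull.
- key_block: Wooden block fixed to the counter, 200 mm (x) by 70 mm (y) by 55 mm high, place and yaw vary. Origin under its centre. Three keys stand upright in it in a row along its x, 62 mm apart, in slots 37 mm (x) by 13 mm (y), 46 mm deep, each key's collar resting on the block's top. Which key stands where is drawn anew each time.
- place_1 (a point): Bow centre of the key in the block's place at its -x end: 83 mm above the counter, 28 mm above the block. Stays with the block when the key is taken; axes as the block's. The key's bow is a flat brass handle 36 mm wide (x), 10 mm thick (y), 32 mm high, gripped from above across its thickness; the underside of the 22 mm round collar is 28 mm below the bow's centre.
- place_2 (a point): The same for the middle place. All keys look alike: brass, 82 mm long, 150 g, symmetric under a half turn. Below the collar are 38 mm of 8 mm shank with a flat double bit 30 mm wide, 5.5 mm thick, edges rounded, in the plane of the bow (bow and bit both along x). Only the cut of the bit, hidden in the block, differs.
- place_3 (a point): The same for the place at the block's +x end.
- card_terminal: Bystander: grey card terminal, 160 x 80 x 24 mm, lying on the back left of the cash drawer's case. Origin under its centre.
- books: Bystander: pile of three pocket books, 110 x 160 x 58 mm. Origin under its centre.
- china_dog: Bystander: white china dog, 190 mm long (x), 35 mm wide, 90 mm high. Origin between its feet.
- candle_jar: Bystander: candle jar, 76 mm across, 90 mm high. Origin under its centre.
Things that resemble listed ones, but are neither listed nor needed, are in the scene too. What is meant by the key_block is not blue, and is the smaller of those in its own colour.

How it is judged:
At the end, for the whole second after the job is handed in: The lock is turned by at least 1.15 rad (its key left in it), the drawer has sprung out by more than 60 mm and is at rest, and the two other keys are in the block: their weight bears on it (more than 2.1 N; one key weighs 1.47 N) (value of joint lock above 1.15 rad and value of joint drawer above 0.06 m and velocity of joint drawer below 0.02 m/s and contact force between key_block and anything else above 2.1 N); the robot touches nothing.
It fails at once if a bystander is knocked: moved by more than 30 mm (distance of any of card_terminal, books, china_dog, candle_jar from where it was at the start of the episode above 0.03 m).
It fails at once if a key is forced: the case or its lock is pressed with over 300 N (about 3.5 N m of twist on a wrong key) (contact force between cash_drawer and anything else above 300 N).
It also fails if it takes over 72 s, if anything falls off the work surface, if the arm or the gripper's body presses on something with over 40 N, if the wrist force passes 120 N, or if a joint passes its speed limit or range.

## Robot

A 7-joint arm with a two-finger parallel gripper is mounted at the origin on the work surface. World frame = base frame: x ahead of the robot, y to its left, z up, the work surface at z = 0. Lengths are in m, angles in rad, forces in N, time in s.
With the tool pointing down it reaches from about 0.425 to 1.025 m from the base axis. Payload 9.4 kg.
Tool frame: the origin (TCP) lies on the mounting face of the last link; the fingertips stand 173 mm ahead of it and the grasp point (between the pads) lies 155 mm ahead of it; z points along the fingers, y is the line along which they close (so a half turn about z gives the same grasp; the last joint's range is limited). The gripper opens to 85 mm and grips with 20 to 120 N. Pads are 22 mm wide; open, the fingers measure 114 mm over their backs; the gripper's body (76 mm by 85 mm) begins 54 mm behind the grasp point. The pads swing forward as they close: fully open they stand 13 mm farther back than shut.
Start: joints at [1.212, 0.599, -0.003, 1.599, 0.002, 0.943, -0.08], TCP at [0.202, -0.696, 0.405] pointing down, gripper open.
Joint ranges: [-2.57, 2.57], [-0.35, 1.97], [-1.29, 1.29], [0.11, 2.56], [-1.05, 4.19], [0.11, 1.86], [-2.63, 2.63]. Speed limits (rad/s): [2.22, 2.22, 3.01, 3.01, 3.14, 3.14, 3.14].

## Interface

Orientations are given as a rotation vector (axis times angle).
In Python, from bench import ctrl, viewer gives the robot as it stands.
- The arm moves only by the tool jog_arm, never from a script. Its argument "steps" is one flat list of numbers, 7 for each row, row after row: the closure in counts, from 0 (fully open) to 255 (shut), then the shift along the tool's x, y, z in mm, then the turn, a rotation vector about the tool's x, y, z in rad. In form: [claw, dx, dy, dz, ax, ay, az, claw, dx, dy, dz, ax, ay, az, ...]. A call has exactly 8 rows; each row shifts and turns the commanded pose from where the row before left it, along the tool's axes as they then stand; what a row does not reach is not made up. A row lasts 1/10 s, in which the tool goes at most 50 mm and 8.59 degrees, less where a joint would pass 70% of its speed; a pose out of reach is approached as far as the arm can. A call with a gripper value outside its range is refused whole. The fingers move at their own pace and stop on an object; "grip_force" is the grip in N (left out, the last holds). Time passes only in rows, so rows that do not move let the fingers close, or fill a call up. It gives the time, the measured TCP pose, the force, the opening and the grip force at its end, in the units of the state.
- ctrl.read_state(): the state, without advancing time (a new reading comes with each control period).
- viewer.camera(name): name is "scene" or "top" or "wrist"; returns (picture, depth): 420x560x3 uint8, red, green, blue; 420x560 float32, m along the optical axis (not along the pixel's ray), 0 where there is no reading.
- viewer.camera_info(name): a dict with "fx", "fy", "cx", "cy" (pixels), "R" (3x3) and "t" (3): a world point X has camera coordinates R X + t; the wrist camera has in their place "hand_eye" (4x4, takes a point from camera to tool coordinates, whose origin is the TCP and whose axes are the flange's). Camera axes: x right, y down, z forward; pixel columns grow to the right and rows downward; lengths in m; the calibration is good to about 2 mm. A picture is of the moment at which its call begins: read the wrist's pose just before it. camera_info takes no time and is no camera call.
- ctrl.close_job(): hands the job in; it is judged then, once.
The state is a dict: "time_s": time; "joints": joint angles; "joint_vel": joint speeds; "joint_efforts": joint torques, N m; "tcp_pos": TCP position; "ee_rot": TCP orientation; "wrist_force": force on the tool from outside, world axes, zero at the start; "moment": the same for the moment, N m; "width": finger opening in m; "gripper_force": force on a finger pad.
Only numpy, scipy, OpenCV 4.12 (cv2) and the standard library are available. Lean on these libraries where they do the work, as an engineer would, in place of code of your own. Each camera call takes 0.05 s, during which the arm holds its last target. There are 200 camera calls.

## Working session

There is one attempt and no reset: what is moved stays moved. The work goes in short steps, Python scripts to look and compute and a tool call to move; the robot and the scene stay as the last step left them, time stands still between calls to the robot, and variables do not carry over. Pictures are saved under pics/ and viewed, at most 10 in all, crops included, and the job is handed in when it is done.

Besides the shell and the picture viewer there is one more tool, called after "Emit:" as a command line: name --argument value ..., lists and objects as JSON in quotes. jog_arm: Moves the arm, as the interface text tells. Its arguments: {"type":"object","properties":{"steps":{"type":"array"},"grip_force":{"type":"number"}},"required":["steps"]}

```bash
mkdir -p pics; ls; python3 - <<'E'
from bench import ctrl, viewer
import cv2,numpy as np
s=ctrl.read_state();print({k:np.round(v,3).tolist() for k,v in s.items()})
for n in ("scene","top"):
    p,d=viewer.camera(n);cv2.imwrite(f"pics/{n}0.png",p[:,:,::-1]);np.save(f"{n}0.npy",d);i=viewer.camera_info(n);print({k:np.round(v,3).tolist() for k,v in i.items()})
print(np.round(viewer.camera_info("wrist")["hand_eye"],3))
E
```

```text
pics
{'time_s': 0.0, 'joints': [1.212, 0.6, -0.003, 1.6, 0.002, 0.943, -0.08], 'joint_vel': [0.003, -0.001, 0.002, 0.001, 0.001, 0.001, 0.001], 'joint_efforts': [0.001, -77.646, 1.566, -25.801, 0.012, 0.009, 0.0], 'tcp_pos': [0.202, -0.696, 0.404], 'ee_rot': [-3.109, -0.441, 0.001], 'wrist_force': [-0.387, 0.115, 0.901], 'moment': [-0.006, 0.0, 0.007], 'gripper_force': 0.0, 'width': 0.085}
{'fx': 493.186, 'fy': 493.186, 'cx': 283.889, 'cy': 201.167, 'R': [[-0.69, 0.724, -0.005], [0.423, 0.397, -0.815], [-0.588, -0.564, -0.58]], 't': [0.363, -0.164, 1.818]}
{'fx': 398.084, 'fy': 398.084, 'cx': 272.063, 'cy': 213.833, 'R': [[-0.008, -1.0, 0.03], [-0.988, 0.003, -0.156], [0.156, -0.031, -0.987]], 't': [-0.023, 0.534, 1.177]}
[[ 0.    -0.947 -0.321  0.082]
 [ 1.     0.     0.    -0.001]
 [-0.    -0.321  0.947  0.032]
 [ 0.     0.     0.     1.   ]]
```

View pics/top0.png

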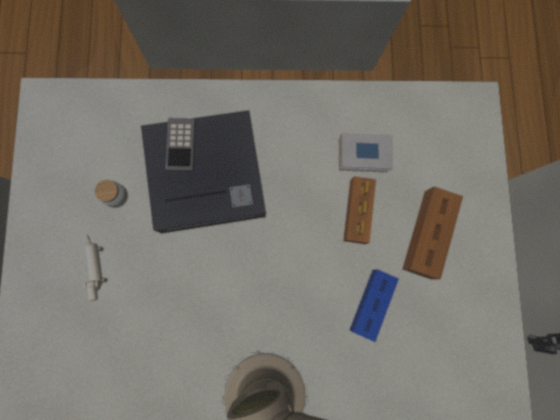

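View pics/scene0.png

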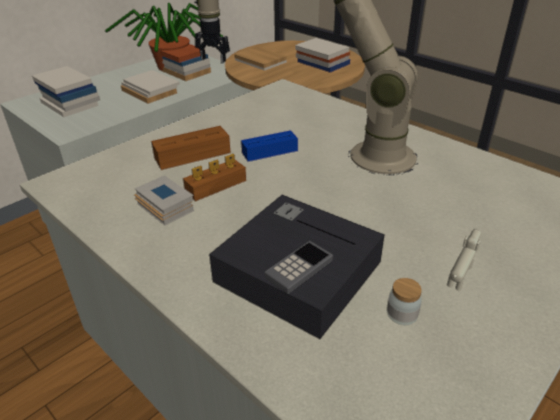

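The top picture shows three blocks that could be taken for the key block: a small brown one with three brass keys at (361,210), a larger empty brown one at (434,233), and a blue one at (375,305). I choose the small brown one. The lock plate is at (241,196), the terminal at (180,145), the books at (367,152), the candle at (110,193) and the dog at (93,270).

```bash
cat > h.py <<'E'
import numpy as np,cv2
from bench import ctrl,viewer
from scipy.spatial.transform import Rotation as Ro
def pts(d,i,T=None):
    v,u=np.mgrid[:d.shape[0],:d.shape[1]]
    P=np.stack([(u-i["cx"])/i["fx"]*d,(v-i["cy"])/i["fy"]*d,d],-1)
    if T is not None: return P@T[:3,:3].T+T[:3,3]
    return (P-np.array(i["t"]))@np.array(i["R"])
def wristT(s,i):
    T=np.eye(4);T[:3,:3]=Ro.from_rotvec(s["ee_rot"]).as_matrix();T[:3,3]=s["tcp_pos"];return T@np.array(i["hand_eye"])
def rect(P2):
    (c,wh,a)=cv2.minAreaRect((P2*1000).astype(np.float32));a=a if wh[0]>=wh[1] else a+90
    return np.round(c,1),np.round(sorted(wh),1),round((a+90)%180-90,2)
E
python3 - <<'E'
from h import *
d=np.load("top0.npy");i=viewer.camera_info("top");P=pts(d,i);im=cv2.imread("pics/top0.png")
def reg(n,u0,u1,v0,v1,z0,z1):
    Q=P[v0:v1,u0:u1].reshape(-1,3);m=(Q[:,2]>z0)&(Q[:,2]<z1);Q=Q[m];print(n,len(Q),rect(Q[:,:2]),"z",np.round(np.median(Q[:,2]),4))
reg("block",335,385,170,250,.045,.062)
reg("keys",335,385,170,250,.07,.12)
reg("bigblock",395,470,180,285,.03,.12)
reg("case",130,275,100,240,.085,.106)
reg("table",300,330,250,300,-.02,.02)
reg("books",335,400,125,175,.045,.07)
reg("dog",80,110,230,305,.02,.12)
reg("candle",90,130,175,212,.06,.12)
reg("terminal",160,200,110,175,.112,.14)
p=cv2.cvtColor(im,cv2.COLOR_BGR2GRAY)[175:220,215:265]
ok=p>75
Q=P[175:220,215:265][ok];print("plate",ok.sum(),rect(Q[:,:2]) ,Q[:,2].mean())
c=cv2.resize(im[165:255,220:400],None,fx=4,fy=4,interpolation=2);cv2.imwrite("pics/crop1.png",c)
E
```

```text
block 1264 (array([ 548. , -300.4]), array([ 72. , 200.4]), -9.08) z 0.0547
keys 198 (array([ 547.8, -300.1]), array([ 11.4, 160. ]), -8.22) z 0.0958
bigblock 3163 (array([ 447.8, -507.6]), array([120.9, 332.9]), -25.29) z 0.0719
case 10311 (array([664.3, 180.2]), array([323.2, 330.8]), -81.09) z 0.0974
table 1495 (array([ 350.2, -158.8]), array([ 92.4, 151.6]), -1.06) z -0.0002
books 1738 (array([ 732.4, -326.4]), array([111.1, 162.9]), 87.68) z 0.0574
dog 782 (array([376. , 500.3]), array([ 39.9, 191. ]), 11.54) z 0.0611
candle 523 (array([598.8, 460. ]), array([68.4, 70.3]), -44.26) z 0.0882
terminal 1436 (array([731.9, 243.6]), array([ 81.1, 158.9]), -0.71) z 0.12
plate 551 (array([506.8,  48.6]), array([101.3, 325.2]), -0.3) 0.08859164887823348
```

View pics/crop1.png

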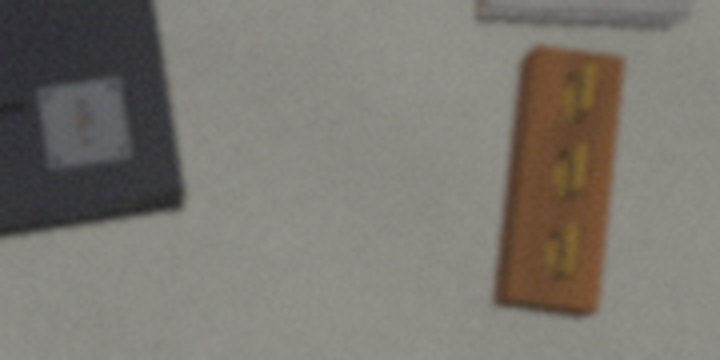

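Crop: the small brown block holds the three keys, at about (580,90), (572,170) and (563,250), and the lock plate with its slot is at (85,122). Measured sizes match: block 200x72 at z 55 mm, case 323x331 at z 97 mm. I'll move to hover over the block with the tool turned half round (yaw 171°), which leaves joint 7 room for the quarter turn.

```bash
cat >> h.py <<'E'
def plan(x,y,z,yaw,n,claw=0,s=None):
    """rows from the present pose to TCP (mm), tool pointing down with tool-x at yaw (deg)"""
    s=s or ctrl.read_state();R0=Ro.from_rotvec(s["ee_rot"]);p0=np.array(s["tcp_pos"])*1000
    c,k=np.cos(np.radians(yaw)),np.sin(np.radians(yaw))
    R1=Ro.from_matrix([[c,k,0],[k,-c,0],[0,0,-1]])
    w=(R0.inv()*R1).as_rotvec();D=(np.array([x,y,z])-p0)/n
    R=R0
    print("w",np.round(w,3),"D",np.round(D*n,1))
    for j in range(n):
        print(",".join(f"{v:g}" for v in [claw,*np.round(R.inv().apply(D),1),*np.round(w/n,3)]),end=",\n" if j%8<7 else "\n--\n")
        R=R*Ro.from_rotvec(w/n)
E
python3 - <<'E'
from h import *
plan(548,-300.4,370,171.3,24)
E
```

```text
w [-1.000e-03 -2.000e-03 -2.708e+00] D [346.4 395.8 -33.9]
0,18.5,-11.8,1.4,-0,-0,-0.113,
0,19.7,-9.7,1.4,-0,-0,-0.113,
0,20.6,-7.4,1.4,-0,-0,-0.113,
0,21.3,-5,1.4,-0,-0,-0.113,
0,21.8,-2.6,1.4,-0,-0,-0.113,
0,21.9,-0.1,1.4,-0,-0,-0.113,
0,21.8,2.3,1.4,-0,-0,-0.113,
0,21.4,4.8,1.4,-0,-0,-0.113
--
0,20.7,7.2,1.4,-0,-0,-0.113,
0,19.8,9.4,1.4,-0,-0,-0.113,
0,18.6,11.6,1.4,-0,-0,-0.113,
0,17.2,13.6,1.4,-0,-0,-0.113,
0,15.5,15.5,1.4,-0,-0,-0.113,
0,13.7,17.1,1.4,-0,-0,-0.113,
0,11.7,18.6,1.4,-0,-0,-0.113,
0,9.5,19.8,1.4,-0,-0,-0.113
--
0,7.2,20.7,1.4,-0,-0,-0.113,
0,4.8,21.4,1.4,-0,-0,-0.113,
0,2.4,21.8,1.4,-0,-0,-0.113,
0,-0.1,21.9,1.4,-0,-0,-0.113,
0,-2.5,21.8,1.4,-0,-0,-0.113,
0,-5,21.3,1.4,-0,-0,-0.113,
0,-7.3,20.7,1.4,-0,-0,-0.113,
0,-9.6,19.7,1.4,-0,-0,-0.113
--
```

Emit:
jog_arm --steps '[0,18.5,-11.8,1.4,0,0,-0.113,0,19.7,-9.7,1.4,0,0,-0.113,0,20.6,-7.4,1.4,0,0,-0.113,0,21.3,-5,1.4,0,0,-0.113,0,21.8,-2.6,1.4,0,0,-0.113,0,21.9,-0.1,1.4,0,0,-0.113,0,21.8,2.3,1.4,0,0,-0.113,0,21.4,4.8,1.4,0,0,-0.113]' --grip_force 40

```text
time_s: 0.9
tcp_pos: [0.3175, -0.5636, 0.3931]
ee_rot: [-2.601, -1.761, 0.0]
wrist_force: [0.3, 0.5, -1.3]
width: 0.0855
gripper_force: 0.0
```

Emit:
jog_arm --steps '[0,20.7,7.2,1.4,0,0,-0.113,0,19.8,9.4,1.4,0,0,-0.113,0,18.6,11.6,1.4,0,0,-0.113,0,17.2,13.6,1.4,0,0,-0.113,0,15.5,15.5,1.4,0,0,-0.113,0,13.7,17.1,1.4,0,0,-0.113,0,11.7,18.6,1.4,0,0,-0.113,0,9.5,19.8,1.4,0,0,-0.113]'

```text
time_s: 1.7
tcp_pos: [0.4327, -0.4314, 0.3819]
ee_rot: [-1.571, -2.72, -0.0]
wrist_force: [0.5, 0.8, -0.1]
width: 0.0852
gripper_force: 0.0
```

Emit:
jog_arm --steps '[0,7.2,20.7,1.4,0,0,-0.113,0,4.8,21.4,1.4,0,0,-0.113,0,2.4,21.8,1.4,0,0,-0.113,0,-0.1,21.9,1.4,0,0,-0.113,0,-2.5,21.8,1.4,0,0,-0.113,0,-5,21.3,1.4,0,0,-0.113,0,-7.3,20.7,1.4,0,0,-0.113,0,-9.6,19.7,1.4,0,0,-0.113]'

```text
time_s: 2.5
tcp_pos: [0.5478, -0.2992, 0.3707]
ee_rot: [-0.225, -3.133, -0.0]
wrist_force: [0.8, 0.4, 1.0]
width: 0.0855
gripper_force: 0.0
```

```bash
python3 - <<'E'
from h import *
s=ctrl.read_state();p,d=viewer.camera("wrist");i=viewer.camera_info("wrist");print(np.round(s["joints"],2))
cv2.imwrite("pics/w1.png",p[:,:,::-1]);np.save("w1.npy",d)
P=pts(d,i,wristT(s,i));ok=d>0
def r(n,z0,z1,lim=None):
    m=ok&(P[...,2]>z0)&(P[...,2]<z1)&(abs(P[...,0]-.548)<.13)&(abs(P[...,1]+.30)<.06)
    k,l,st,c=cv2.connectedComponentsWithStats(m.astype(np.uint8))
    for j in range(1,k):
        if st[j,4]>80: Q=P[l==j];print(n,np.round(c[j]),len(Q),rect(Q[:,:2]),np.round(np.median(Q[:,2]),4))
r("block",.05,.06);r("keys",.09,.104)
E
```

```text
[ 0.89  0.62 -0.74  1.84  0.53  0.89  1.33]
block [285. 171.] 19363 (array([ 548.3, -296.4]), array([ 70.3, 200.6]), -8.61) 0.0538
block [258. 335.] 122 (array([ 677.1, -335.4]), array([ 2.3, 48. ]), 88.67) 0.0564
keys [286. 114.] 917 (array([ 486.7, -287. ]), array([10.2, 35.7]), -8.27) 0.0974
keys [285. 206.] 740 (array([ 547.6, -296.2]), array([ 9.7, 35.7]), -8.33) 0.0973
keys [284. 286.] 616 (array([ 608.8, -305.6]), array([10.4, 35.8]), -8.7) 0.0972
```

View pics/w1.png

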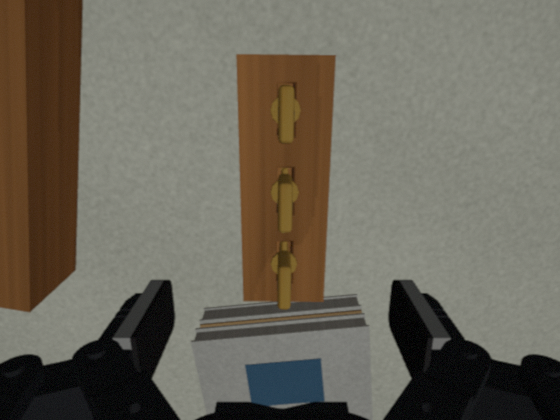

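Wrist picture: the keys are at (286,114), (285,206) and (284,286), where place_1 is the top one nearest the robot. Each bow measures 10x36 mm with its top at z 97 mm. I start with place_1.

Emit:
jog_arm --steps '[0,31,1,10,0,0,0,0,31,1,10,0,0,0,0,0,0,20,0,0,0,0,0,0,22,0,0,0,0,0,0,22,0,0,0,0,0,0,22,0,0,0,0,0,0,20,0,0,0,0,0,0,8,0,0,0]'

```text
time_s: 3.35
tcp_pos: [0.4858, -0.2887, 0.2352]
ee_rot: [-0.232, -3.13, -0.002]
wrist_force: [-0.4, 0.5, -0.1]
width: 0.0853
gripper_force: 0.0
```

Emit:
jog_arm --steps '[255,0,0,0,0,0,0,255,0,0,0,0,0,0,255,0,0,0,0,0,0,255,0,0,0,0,0,0,255,0,0,0,0,0,0,255,0,0,0,0,0,0,255,0,0,0,0,0,0,255,0,0,0,0,0,0]' --grip_force 60

```text
time_s: 4.15
tcp_pos: [0.4865, -0.2888, 0.2376]
ee_rot: [0.232, 3.132, -0.001]
wrist_force: [-0.1, -0.2, 5.9]
width: 0.0088
gripper_force: 59.5
```

Emit:
jog_arm --steps '[255,0,0,-5,0,0,0,255,0,0,-12,0,0,0,255,0,0,-18,0,0,0,255,0,0,-20,0,0,0,255,0,0,-20,0,0,0,255,0,0,-20,0,0,0,255,0,0,-20,0,0,0,255,0,0,-18,0,0,0]'

```text
time_s: 4.95
tcp_pos: [0.4862, -0.2885, 0.3718]
ee_rot: [0.232, 3.133, 0.0]
wrist_force: [0.1, 0.1, -1.4]
width: 0.0095
gripper_force: 58.5
```

```bash
python3 - <<'E'
from h import *
plan(641,75.5,371,188.9,14,255)
E
```

```text
w [-0.     0.    -0.303] D [154.8 364.   -0.8]
255,-7.1,27.3,0.1,-0,0,-0.022,
255,-7.7,27.2,0.1,-0,0,-0.022,
255,-8.3,27,0.1,-0,0,-0.022,
255,-8.9,26.8,0.1,-0,0,-0.022,
255,-9.5,26.6,0.1,-0,0,-0.022,
255,-10,26.4,0.1,-0,0,-0.022,
255,-10.6,26.2,0.1,-0,0,-0.022,
255,-11.2,26,0.1,-0,0,-0.022
--
255,-11.7,25.7,0.1,-0,0,-0.022,
255,-12.3,25.4,0.1,-0,0,-0.022,
255,-12.8,25.2,0.1,-0,0,-0.022,
255,-13.4,24.9,0.1,-0,0,-0.022,
255,-13.9,24.6,0.1,-0,0,-0.022,
255,-14.4,24.3,0.1,-0,0,-0.022,
```

Emit:
jog_arm --steps '[255,-7.1,27.3,0,0,0,-0.022,255,-7.7,27.2,0,0,0,-0.022,255,-8.3,27,0,0,0,-0.022,255,-8.9,26.8,0,0,0,-0.022,255,-9.5,26.6,0,0,0,-0.022,255,-10,26.4,0,0,0,-0.022,255,-10.6,26.2,0,0,0,-0.022,255,-11.2,26,0,0,0,-0.022]'

```text
time_s: 5.75
tcp_pos: [0.5748, -0.0795, 0.3708]
ee_rot: [0.046, -3.141, -0.0]
wrist_force: [0.3, 0.5, -1.3]
width: 0.0095
gripper_force: 58.6
```

Emit:
jog_arm --steps '[255,-11.7,25.7,0,0,0,-0.022,255,-12.3,25.4,0,0,0,-0.022,255,-12.8,25.2,0,0,0,-0.022,255,-13.4,24.9,0,0,0,-0.022,255,-13.9,24.6,0,0,0,-0.022,255,-14.4,24.3,0,0,0,-0.022,255,0,0,0,0,0,0,255,0,0,0,0,0,0]'

```text
time_s: 6.55
tcp_pos: [0.6402, 0.0761, 0.3704]
ee_rot: [0.253, -3.131, -0.0]
wrist_force: [0.9, 0.7, -1.6]
width: 0.0094
gripper_force: 58.6
```

```bash
python3 - <<'E'
from h import *
s=ctrl.read_state();p,d=viewer.camera("wrist");i=viewer.camera_info("wrist");print(np.round(s["joints"],2),s["tcp_pos"],s["wrist_force"],s["moment"])
cv2.imwrite("pics/w2.png",p[:,:,::-1]);np.save("w2.npy",d);np.save("w2T.npy",wristT(s,i))
P=pts(d,i,wristT(s,i))
print(P[60:200:20,286])
E
```

```text
[ 0.3   0.66 -0.8   1.79  0.57  0.94  0.98] [0.64022506 0.07608824 0.37040817] [ 0.94634796  0.72414222 -1.5539008 ] [-0.0381466  -0.04267628  0.00939873]
[[0.54674955 0.06437249 0.09660353]
 [0.55794768 0.06621954 0.09899571]
 [0.57358163 0.06992049 0.01043941]
 [0.58968582 0.07260648 0.01144557]
 [0.60649051 0.07543105 0.01071491]
 [0.60599376 0.07426342 0.09951207]
 [0.61951385 0.07655075 0.09770944]]
```

View pics/w2.png

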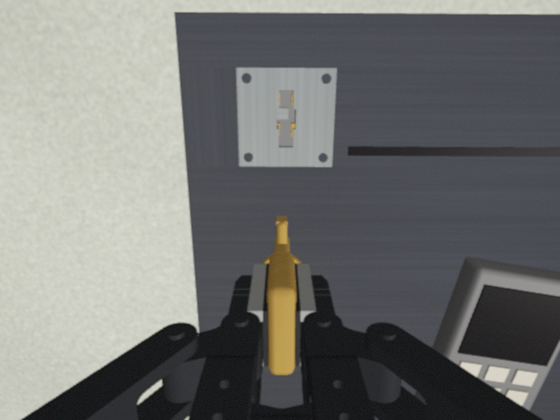

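Wrist picture: the plate has its corners at (237,68), (336,68), (333,167) and (238,167), with the slot from (286,90) to (286,147). The held key hangs straight at (282,218..370). I'll measure the slot and the held key in the same frame.

```bash
python3 - <<'E'
from h import *
im=cv2.imread("pics/w2.png");d=np.load("w2.npy");T=np.load("w2T.npy");i=viewer.camera_info("wrist")
P=pts(d,i,T);g=cv2.cvtColor(im,cv2.COLOR_BGR2GRAY)
m=np.zeros_like(g);m[60:175,228:345]=(g[60:175,228:345]>85)
m=cv2.morphologyEx(m,cv2.MORPH_OPEN,np.ones((3,3)));k,l,st,c=cv2.connectedComponentsWithStats(m);j=1+st[1:,4].argmax()
def ray(u,v,z=.1):
    r=T[:3,:3]@np.array([(u-i["cx"])/i["fx"],(v-i["cy"])/i["fy"],1]);return (T[:3,3]+r*(z-T[2,3])/r[2])*1000
vv,uu=np.nonzero(l==j);Q=np.array([ray(u,v) for u,v in zip(uu,vv)]);print("plate",rect(Q[:,:2]),np.median(P[l==j][:,2]))
h=np.zeros_like(g);h[82:155,270:302]=(d[82:155,270:302]>0)&(P[82:155,270:302,2]<.085)
vv,uu=np.nonzero(h);print("hole px",uu.min(),uu.max(),vv.min(),vv.max(),np.median(uu),(ray(286,90)+ray(286,147))/2)
# case right edge / yaw
Q=P[(P[...,2]>.09)&(P[...,2]<.105)];print("case",Q[:,0].min(),Q[:,1].min())
# key in tool frame
He=np.array(i["hand_eye"]);C=pts(d,i,He)
b=(im[...,2]>im[...,0]*1.0+50)&(d>0);
for n,z0,z1 in(("bow",.13,.145),("low",.19,.225)):
    mm=b&(C[...,2]>z0)&(C[...,2]<z1)
    if mm.any():Q=C[mm];print(n,mm.sum(),rect(Q[:,:2]),np.round(Q.min(0),4),np.round(Q.max(0),4))
E
```

```text
plate (array([580450.8,  69727.8]), array([61139.1, 61419.9]), -81.03) 0.09868509276994844
hole px 277 295 90 145 286.0 [580.63174547  70.00802321 100.        ]
case 0.4967834513301737 -0.0033430294218379647
bow 2446 (array([0.5, 0.7]), array([ 9.9, 36.1]), -0.17) [-0.0175 -0.0042  0.1377] [0.0185 0.0056 0.145 ]
low 434 (array([8.4, 1. ]), array([ 7.3, 14.4]), 0.55) [ 0.0012 -0.0027  0.1984] [0.0157 0.0046 0.2197]
```

Emit:
jog_arm --steps '[255,20,0.7,0,0,0,0.002,255,20,0.7,0,0,0,0.002,255,19.6,0.6,10,0,0,0,255,0,0,18,0,0,0,255,0,0,12,0,0,0,255,0,0,6,0,0,0,255,0,0,4,0,0,0,255,0,0,4,0,0,0]'

```text
time_s: 7.4
tcp_pos: [0.5817, 0.0681, 0.316]
ee_rot: [-0.245, 3.132, 0.0]
wrist_force: [0.2, 0.5, -1.0]
width: 0.0091
gripper_force: 58.7
```

Emit:
jog_arm --steps '[255,0,0,4,0,0,0,255,0,0,5,0,0,0,255,0,0,5,0,0,0,255,0,0,5,0,0,0,255,0,0,5,0,0,0,255,0,0,4,0,0,0,255,0,0,3,0,0,0,255,0,0,0,0,0,0]'

```text
time_s: 8.2
tcp_pos: [0.5813, 0.0681, 0.2846]
ee_rot: [0.245, -3.131, 0.0]
wrist_force: [0.1, 0.4, -2.2]
width: 0.0093
gripper_force: 58.7
```

Emit:
jog_arm --steps '[255,0,0,1,0,0,0,255,0,0,1,0,0,0,255,0,0,0,0,0,0.06,255,0,0,0,0,0,0.06,255,0,0,0,0,0,0.06,255,0,0,0,0,0,0.05,255,0,0,0,0,0,0,255,0,0,0,0,0,0]'

```text
time_s: 9.0
tcp_pos: [0.5814, 0.0688, 0.2832]
ee_rot: [0.113, 3.139, 0.002]
wrist_force: [-0.1, 2.7, -1.6]
width: 0.0088
gripper_force: 58.5
```

```bash
cat > st.py <<'E'
from h import *
s=ctrl.read_state();R=Ro.from_rotvec(s["ee_rot"]).as_matrix()
print("t",s["time_s"],"tcp",np.round(np.array(s["tcp_pos"])*1000,1),"yaw",round(np.degrees(np.arctan2(R[1,0],R[0,0]))%360,2),"F",np.round(s["wrist_force"],1),"M",np.round(s["moment"],3),"w",s["width"],"j",np.round(s["joints"],2))
E
python3 st.py
```

```text
t 9.0 tcp [581.4  68.8 283.2] yaw 175.89 F [-0.1  2.7 -1.6] M [0.841 0.007 0.053] w 0.008815494468888078 j [ 0.22  0.68 -0.66  2.    0.65  0.69  0.65]
```

Emit:
jog_arm --steps '[255,0,0,1,0,0,0.02,255,0,0,0,0,0,0.02,255,0,0,0,0,0,0,255,0,0,0,0,0,0,255,0,0,0,0,0,0,255,0,0,0,0,0,0,255,0,0,0,0,0,0,255,0,0,0,0,0,0]'

```text
time_s: 9.8
tcp_pos: [0.5815, 0.0688, 0.2826]
ee_rot: [0.177, 3.135, 0.002]
wrist_force: [-0.7, 4.1, 5.3]
width: 0.0096
gripper_force: 59.8
```

```bash
python3 st.py
```

```text
t 9.8 tcp [581.5  68.8 282.6] yaw 173.54 F [-0.7  4.1  5.3] M [1.074 0.303 0.058] w 0.009558745290060079 j [ 0.22  0.67 -0.65  2.    0.64  0.68  0.62]
```

```bash
cat > bow.py <<'E'
from h import *
p,d=viewer.camera("wrist");i=viewer.camera_info("wrist");C=pts(d,i,np.array(i["hand_eye"]));im=p[:,:,::-1].astype(int)
b=(im[...,2]>im[...,0]+50)&(d>0)
for n,z0,z1 in(("bow",.13,.145),("low",.17,.225)):
    mm=b&(C[...,2]>z0)&(C[...,2]<z1)&(abs(C[...,1])<.03)
    if mm.sum()>20:Q=C[mm];print(n,mm.sum(),rect(Q[:,:2]*1000)[0]/1000,rect(Q[:,:2])[1:],np.round(Q.min(0),4),np.round(Q.max(0),4))
import sys
if len(sys.argv)>1: cv2.imwrite(sys.argv[1],p[:,:,::-1])
E
python3 bow.py pics/w3.png
```

```text
bow 2464 [0.2589 0.6026] (array([ 9.9, 36.7]), -0.41) [-0.0181 -0.0044  0.1373] [0.0186 0.0055 0.145 ]
low 237 [-20.6471  -1.1022] (array([15.8, 74.8]), 3.68) [-0.0585 -0.0072  0.1703] [0.0169 0.0086 0.2238]
```

View pics/w3.png

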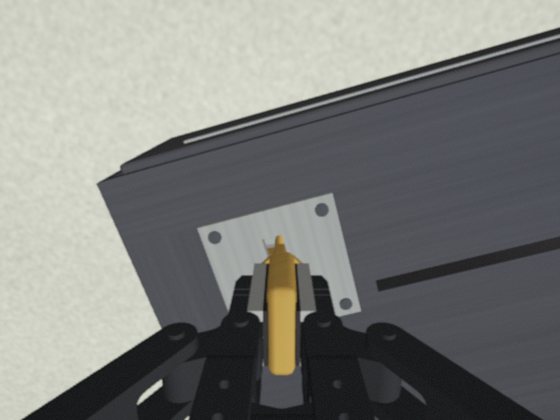

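The picture shows the tool turned about 15° relative to the plate, with the collar at (282,258) sitting on it and the slot end at (268,245). The key has not slipped in the fingers (bow angle -0.4°) and the twist is only 0.06 N m. I'll go 3° further and read it again.

Emit:
jog_arm --steps '[255,0,0,0,0,0,0.025,255,0,0,0,0,0,0.025,255,0,0,0,0,0,0,255,0,0,0,0,0,0,255,0,0,0,0,0,0,255,0,0,0,0,0,0,255,0,0,0,0,0,0,255,0,0,0,0,0,0]'

```text
time_s: 10.65
tcp_pos: [0.5816, 0.0688, 0.2827]
ee_rot: [0.255, 3.13, 0.002]
wrist_force: [-1.4, 4.2, 5.6]
width: 0.0093
gripper_force: 59.7
```

```bash
python3 st.py; python3 bow.py; python3 - <<'E'
from h import *
print(np.round(ctrl.read_state()["joint_efforts"],2))
E
```

```text
t 10.65 tcp [581.6  68.8 282.7] yaw 170.67 F [-1.4  4.2  5.6] M [1.074 0.256 0.038] w 0.00928009445557278 j [ 0.21  0.67 -0.63  2.    0.63  0.67  0.58]
bow 2470 [0.638  0.5505] (array([ 9.9, 36.4]), -0.47) [-0.0176 -0.0045  0.137 ] [0.0188 0.0054 0.145 ]
low 215 [ 4.5909 -2.0419] (array([14.6, 22.9]), 34.75) [-0.0062 -0.0072  0.1702] [0.0172 0.0086 0.2233]
[  2.71 -65.59  -5.82 -14.93   0.75   0.91  -0.07]
```

No torque rise at 18°, so this is the right key. I'll go on turning.

Emit:
jog_arm --steps '[255,0,0,0,0,0,0.07,255,0,0,0,0,0,0.07,255,0,0,0,0,0,0.07,255,0,0,0,0,0,0.07,255,0,0,0,0,0,0.07,255,0,0,0,0,0,0.07,255,0,0,0,0,0,0.07,255,0,0,0,0,0,0.07]'

```text
time_s: 11.5
tcp_pos: [0.5817, 0.0686, 0.2827]
ee_rot: [1.115, 2.936, 0.002]
wrist_force: [-0.2, 3.9, 5.3]
width: 0.0091
gripper_force: 59.8
```

```bash
python3 st.py; python3 bow.py
```

```text
t 11.5 tcp [581.7  68.6 282.7] yaw 138.42 F [-0.2  3.9  5.3] M [0.839 0.062 0.125] w 0.009092239755561227 j [ 0.11  0.64 -0.48  2.    0.5   0.62  0.14]
bow 2478 [ 0.4866 -0.0034] (array([ 9.9, 36.4]), -0.28) [-0.0177 -0.005   0.1369] [0.0187 0.0049 0.145 ]
low 94 [-21.0323  -6.1501] (array([16., 69.]), 12.54) [-0.0564 -0.0083  0.1713] [0.0117 0.0082 0.2218]
```

Emit:
jog_arm --steps '[255,0,0,0,0,0,0.08,255,0,0,0,0,0,0.08,255,0,0,0,0,0,0.08,255,0,0,0,0,0,0.08,255,0,0,0,0,0,0.08,255,0,0,0,0,0,0.08,255,0,0,0,0,0,0.08,255,0,0,0,0,0,0.04]'

```text
time_s: 12.35
tcp_pos: [0.5816, 0.0683, 0.2827]
ee_rot: [1.931, 2.477, 0.001]
wrist_force: [-0.5, 2.4, 5.5]
width: 0.0091
gripper_force: 59.9
```

```bash
python3 st.py; python3 bow.py; python3 - <<'E'
from h import *
p,d=viewer.camera("scene");cv2.imwrite("pics/s2.png",p[:,:,::-1])
E
```

```text
t 12.35 tcp [581.6  68.3 282.7] yaw 104.11 F [-0.5  2.4  5.5] M [0.752 0.162 0.169] w 0.00910465655399581 j [-0.    0.61 -0.31  2.01  0.34  0.57 -0.3 ]
bow 2479 [ 0.4843 -0.7832] (array([ 9.9, 35.5]), -0.47) [-0.0173 -0.0058  0.1371] [0.0183 0.0041 0.145 ]
low 64 [-19.937   -6.3141] (array([15.9, 72.5]), 12.35) [-0.057  -0.0087  0.17  ] [0.0166 0.0076 0.1869]
```

View pics/s2.png

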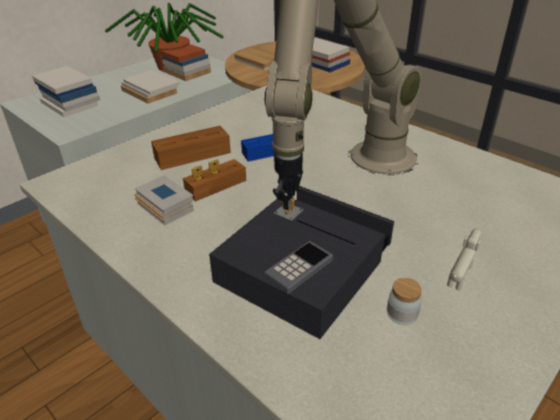

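The scene picture shows the drawer out at the front, with its tray visible from (310,190) to (390,240). The two other keys still stand in the block at (197,172) and (214,166). I'll release and retreat.

Emit:
jog_arm --steps '[0,0,0,0,0,0,0,0,0,0,0,0,0,0,0,0,0,0,0,0,0,0,0,0,0,0,0,0,0,0,0,0,0,0,0,0,0,0,0,0,0,0,0,0,0,-10,0,0,0,0,0,0,-20,0,0,0]'

```text
time_s: 13.25
tcp_pos: [0.581, 0.0681, 0.3117]
ee_rot: [-1.929, -2.477, 0.003]
wrist_force: [0.6, 0.1, -0.3]
width: 0.0855
gripper_force: 0.0
```

Emit:
jog_arm --steps '[0,0,0,-20,0,0,0,0,0,0,-20,0,0,0,0,0,0,-20,0,0,0,0,0,0,-20,0,0,0,0,0,0,-20,0,0,0,0,0,0,-15,0,0,0,0,0,0,0,0,0,0,0,0,0,0,0,0,0]'

```text
time_s: 14.05
tcp_pos: [0.5811, 0.068, 0.4274]
ee_rot: [1.931, 2.478, 0.001]
wrist_force: [0.6, -0.1, 0.2]
width: 0.0853
gripper_force: 0.0
```

```bash
python3 st.py; python3 - <<'E'
from h import *
s=ctrl.read_state();p,d=viewer.camera("wrist");i=viewer.camera_info("wrist");cv2.imwrite("pics/w4.png",p[:,:,::-1])
P=pts(d,i,wristT(s,i));im=p.astype(int);b=(im[...,0]>im[...,2]+50)&(d>0)&(P[...,2]>.135)&(P[...,2]<.155)
Q=P[b];print("bow",len(Q),rect(Q[:,:2]*1),np.median(Q[:,2]))
p,d=viewer.camera("scene");P=pts(d,viewer.camera_info("scene"))
m=(d>0)&(P[...,2]>.04)&(P[...,2]<.12)
c,k=np.cos(np.radians(8.95)),np.sin(np.radians(8.95));q=P[m][:,:2]-[.6643,.182];X=q[:,0]*c+q[:,1]*k;Y=-q[:,0]*k+q[:,1]*c
print("front x",np.percentile(X[(abs(Y)<.14)&(X>-.3)&(X<0)],[.1,1,5]))
E
```

```text
t 14.05 tcp [581.1  68.  427.4] yaw 104.15 F [ 0.6 -0.1  0.2] M [ 0.005 -0.053 -0.019] w 0.08531477900890902 j [ 0.07  0.43 -0.4   1.89  0.22  0.87 -0.19]
bow 656 (array([581.1,  68.5]), array([10. , 35.5]), -75.17) 0.1423889525474203
front x [-0.23893799 -0.23494461 -0.22766266]
```

View pics/w4.png

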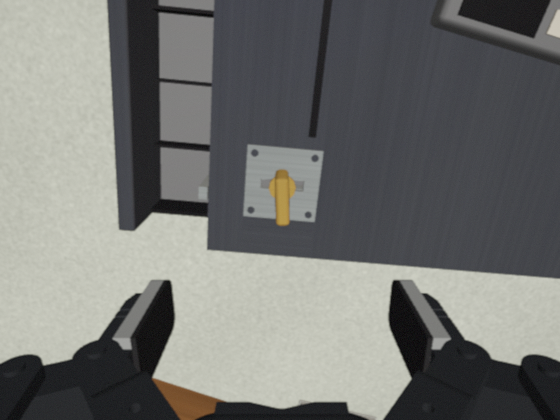

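The wrist picture shows the turned key in the lock at (283,198). It stands 84° from the slot, so the lock is at about 1.36 rad. The drawer is out about 79 mm. The other two keys were never moved, so I hand in.

```bash
python3 -c "
from bench import ctrl
print(ctrl.close_job())"
```

```text
the job is handed in; nothing more can be done
None
```

The first key I tried (place_1) was the right one: it is left turned about 84° in the lock with the drawer sprung out about 79 mm, the other two keys were never moved from the block, and the job is handed in (no verdict was returned).

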